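Stack the watch cleaning baskets on the carrier

TASK

Load the cleaning machine's carrier: on the round steel carrier foot stack the basket with the plates first, on it the basket with the wheels, on that the basket with the screws, and close the stack with the lid, each piece fully seated in the one below. Keep the baskets level so that no part spills, and leave the tools, the white press die and the oil cup that lie between them where they are.

Things in the scene. Friction and masses are not known exactly. Their poses are not given: they have to be found in the camera images.
- carrier: Carrier foot: heavy round steel base, 76 mm in diameter, 16 mm high, with a round seat sunk in its top (51 mm bore, 8 mm deep: 3 mm of play round a basket's spigot, the same as between baskets). It does not move. Origin: centre of its underside on the black tray, z up. A seated basket has its origin 10 mm above this one
- plates_basket: Holds the gilt plates: one big brass-coloured disc with bridges. Round steel basket, open on top, 32 mm high. Origin: centre of underside, z up. Lowest 6 mm: spigot, 45 wide, tapering to 37; above it the wall, 56 outside (rim 57), bore 51. Seated, its shoulder rests on the rim below, origin 10 mm above the carrier's. Grip across the wall, fingertips 8 mm or more above the underside. 40 to 85 g
- wheels_basket: Holds five small toothed wheels on grey mesh. Round steel basket, open on top, 32 mm high. Origin: centre of underside, z up. Lowest 6 mm: spigot, 45 wide, tapering to 37; above it the wall, 56 outside (rim 57), bore 51. Seated, its shoulder rests on the rim below, origin 26 mm above that of the basket below. Grip across the wall, fingertips 8 mm or more above the underside. 40 to 85 g
- screws_basket: Holds some two dozen small blue screws on grey mesh. Round steel basket, open on top, 32 mm high. Origin: centre of underside, z up. Lowest 6 mm: spigot, 45 wide, tapering to 37; above it the wall, 56 outside (rim 57), bore 51. Seated, its shoulder rests on the rim below, origin 26 mm above that of the basket below. Grip across the wall, fingertips 8 mm or more above the underside. 40 to 85 g
- lid: Lid: perforated steel disc, 56 mm wide, with a black upright knob; 34 mm high in all. Origin: centre of its underside, z up. Lowest 6 mm: tapered 45 mm spigot as on the baskets; disc from 6 to 10 mm up; knob, 18 mm in diameter, from 10 to 34 mm. Grip the knob, fingertips above the disc. Seated, its origin is 26 mm above that of the basket below. 35 to 70 g
- tweezers: bystander: steel tweezers with green grips, 112 x 13 x 10 mm, lying with their length (own y axis) pointing away from the robot. Origin: centre of the underside
- pin_vice: bystander: brass pin vice, 102 x 10 x 10 mm, lying with its length (own y axis) pointing away from the robot. Origin: centre of the underside
- screwdriver: bystander: chrome watch screwdriver, 96 x 9 x 8 mm, lying with its length (own y axis) pointing away from the robot. Origin: centre of the underside
- press_die: bystander: white nylon press die, a plain disc 29 mm in diameter, 14 mm high. Origin: centre of the underside
- oil_cup: bystander: black oil cup with red lid, 34 mm in diameter, 26 mm high. Origin: centre of the underside

How it is judged (in metres and radians):
At the end, for the whole second after the job is handed in: From the bottom: carrier, plates basket, wheels basket, screws basket, lid. Each piece is seated in the one directly below (its origin 10 mm above the carrier's, or 26 mm above that of the basket below, within 2 mm; axes within 5 mm of each other), upright within 0.06 rad, released and at rest (z of plates_basket in the frame of carrier between 0.008 and 0.012 m and horizontal distance between plates_basket and carrier below 0.005 m and angle between each of plates_basket, wheels_basket, screws_basket, lid's own z axis and vertical below 0.06 rad and linear speed of each of plates_basket, wheels_basket, screws_basket, lid below 0.01 m/s and angular speed of each of plates_basket, wheels_basket, screws_basket, lid below 0.1 rad/s and z of wheels_basket in the frame of plates_basket between 0.024 and 0.028 m and horizontal distance between wheels_basket and plates_basket below 0.005 m and z of screws_basket in the frame of wheels_basket between 0.024 and 0.028 m and horizontal distance between screws_basket and wheels_basket below 0.005 m and z of lid in the frame of screws_basket between 0.024 and 0.028 m and horizontal distance between lid and screws_basket below 0.005 m); the robot touches nothing.
It fails at once if a basket tipped by more than about 35 degrees, so that its parts spill (angle between any of plates_basket, wheels_basket, screws_basket's own z axis and vertical above 0.6 rad).
It fails at once if one of the tools or pots lying between the work (tweezers, pin vice, screwdriver, press die, oil cup) moved by more than 20 mm (distance of any of tweezers, pin_vice, screwdriver, press_die, oil_cup from where it was at the start of the episode above 0.02 m).
It also fails if it takes over 136 s, if anything falls off the work surface, if the arm or the gripper's body presses on something with over 40 N, if the wrist force passes 120 N, or if a joint passes its speed limit or range.

ROBOT

A 7-joint arm with a two-finger parallel gripper is mounted at the origin on a cart in front of the work surface, level with it; the furniture and walls round the work are solid. World frame = base frame: x ahead of the robot, y to its left, z up, the work surface at z = 0. Lengths are in mm, angles in rad, forces in N, time in s.
With the tool pointing down it reaches from about 350 to 900 mm from the base axis. Payload 8.1 kg.
Tool frame: the origin (TCP) lies on the centre line of the jaws, within the pads' length; the fingertips stand 22 mm ahead of it and the grasp point (between the pads) lies 3 mm ahead of it; z points along the fingers, y is the line along which they close (so a half turn about z gives the same grasp; the last joint's range is limited). The gripper opens to 92 mm and grips with 3 to 60 N. Pads are 19 mm wide; open, the fingers measure 130 mm over their backs; the gripper's body (75 mm by 190 mm) begins 47 mm behind the grasp point.
Start: joints at [-1.324, 0.434, 0.025, 1.573, -0.012, 1.134, -0.075], TCP at [214.221, 587.154, 248.742] pointing down, gripper open.
Joint ranges: [-2.62, 2.62], [-0.44, 2.09], [-1.27, 1.32], [0.08, 2.57], [-1.32, 4.46], [0.12, 2], [-2.74, 2.74]. Speed limits (rad/s): [2.22, 2.22, 3.01, 3.01, 3.14, 3.14, 3.14].

INTERFACE

Orientations are given as [roll, pitch, yaw] about the fixed x, y, z axes, in that order (R = Rz(yaw) Ry(pitch) Rx(roll)).
In Python, from bench import read_state, grab_frame, get_calibration, job_done gives the robot as it stands.
- The arm moves only by the tool apply_moves, never from a script. Its argument "steps" is a list of rows, each a list of 3 entries, a list of its own where there are three numbers: the turn, a rotation vector about the world's x, y, z in shares of 180 degrees (1.0 is 180 degrees), then the shift along the world's x, y, z in parts of the range, where 1.0 means 0.5 m, then the finger opening in m, from 0 to 0.0918. In form: [[[rx, ry, rz], [x, y, z], gripper], ...]. A call has 1 to 8 rows; each row is the pose to reach, as a shift and turn from the pose commanded when the call began; what a row does not reach only later rows make up. A row lasts 1/8 s, in which the tool goes at most 62.5 mm and 10.7 degrees, less where a joint would pass 70% of its speed; a pose out of reach is approached as far as the arm can. No shift or turn number may pass 1 either way. A call with a gripper value outside its range is refused whole. The fingers move at their own pace and stop on an object; "grip_force" is the grip in N (left out, the last holds). Time passes only in rows, so rows that repeat a pose let the fingers close. It gives the time, the measured TCP pose, the force, the opening and the grip force at its end, in the units of the state.
- read_state(): the state, without advancing time (a new reading comes with each control period).
- grab_frame(name): name is "scene" or "top"; returns (picture, depth): 480x640x3 uint8, blue, green, red; 480x640 float32, mm along the optical axis (not along the pixel's ray), 0 where there is no reading.
- get_calibration(name): a dict with "camera_matrix" (3x3 intrinsics, pixels), "R" (3x3) and "t" (3): a world point X has camera coordinates R X + t. Camera axes: x right, y down, z forward; pixel columns grow to the right and rows downward; lengths in mm; the calibration is good to about 2 mm. A picture is of the moment at which its call begins. get_calibration takes no time and is no camera call.
- job_done(): hands the job in; it is judged then, once.
The state is a dict: "time": time; "q": joint angles; "qvel": joint speeds; "joint_efforts": joint torques, N m; "tool_pos": TCP position; "orientation": TCP orientation; "contact_force": force on the tool from outside, world axes, zero at the start; "ft_torque": the same for the moment, N m; "opening": finger opening in mm; "gripper_force": force on a finger pad.
Only numpy, scipy, OpenCV 4.12 (cv2) and the standard library are available. Lean on these libraries where they do the work, as an engineer would, in place of code of your own. Each camera call takes 0.05 s, during which the arm holds its last target. There are 200 camera calls.

## Working session

There is one attempt and no reset: what is moved stays moved. The work goes in short steps, Python scripts to look and compute and a tool call to move; the robot and the scene stay as the last step left them, time stands still between calls to the robot, and variables do not carry over. Pictures are saved under pics/ and viewed, at most 14 in all, crops included, and the job is handed in when it is done.

Besides the shell and the picture viewer there is one more tool, called after ">>>" as name(argument=value, ...) on one line, values as JSON. apply_moves: Moves the arm, as the interface text tells. Its arguments: {"type":"object","properties":{"steps":{"type":"array","items":{"type":"array"}},"grip_force":{"type":"number"}},"required":["steps"]}

```bash
mkdir -p pics; ls; python3 - <<'E'
from bench import *
import cv2,numpy as np
print(read_state())
for n in("scene","top"):
    p,d=grab_frame(n); cv2.imwrite(f"pics/{n}0.png",p); np.save(n+"0.npy",d)
    c=get_calibration(n); print(n,c, d.min(),d.max())
    R=np.array(c["R"]);print(-R.T@np.array(c["t"]))
E
```

```text
pics
{'time': 0.0, 'q': array([-1.32362816,  0.43520592,  0.02494582,  1.57409802, -0.01160438,
        1.13399846, -0.07510467]), 'qvel': array([ 7.78902731e-04, -4.32495171e-04,  1.15942088e-03,  7.65571533e-05,
        1.99410984e-03,  8.37304854e-04,  1.14281518e-03]), 'joint_efforts': array([-1.53021683e-04, -6.67851806e+01,  9.85024497e-01, -3.14458108e+01,
       -6.04467024e-02,  4.28903732e-02,  1.60322002e-04]), 'tool_pos': array([214.04587268, 586.69433339, 247.95487165]), 'orientation': array([-3.14003287e+00,  1.26467590e-04,  2.79177287e+00]), 'contact_force': array([0.24771512, 0.41651164, 0.11444957]), 'ft_torque': array([-0.05374204, -0.00145763,  0.00260667]), 'gripper_force': 0.0, 'opening': 91.75284993198338}
scene {'camera_matrix': array([[512.72494572,   0.        , 325.80789934],
       [  0.        , 512.72494572, 239.51627825],
       [  0.        ,   0.        ,   1.        ]]), 'R': array([[ 0.6532833 , -0.75689817,  0.01805782],
       [-0.54219892, -0.48435578, -0.68660018],
       [ 0.52843283,  0.4387535 , -0.72681091]]), 't': array([-271.11608891,  316.55405758,  721.65571823])} 0.0 2667.6924
[ -32.59569391 -368.51145973  746.74909138]
top {'camera_matrix': array([[557.71616986,   0.        , 323.01277575],
       [  0.        , 557.71616986, 237.7797599 ],
       [  0.        ,   0.        ,   1.        ]]), 'R': array([[-0.00871594, -0.99963548,  0.02555251],
       [-0.99273216,  0.00558283, -0.12021518],
       [ 0.12002871, -0.02641458, -0.99241895]]), 't': array([  34.67257664,  480.83612699, 1102.22540191])} 0.0 2038.0427
[ 345.34499876   61.09033481 1150.78721231]
```

View pics/top0.png

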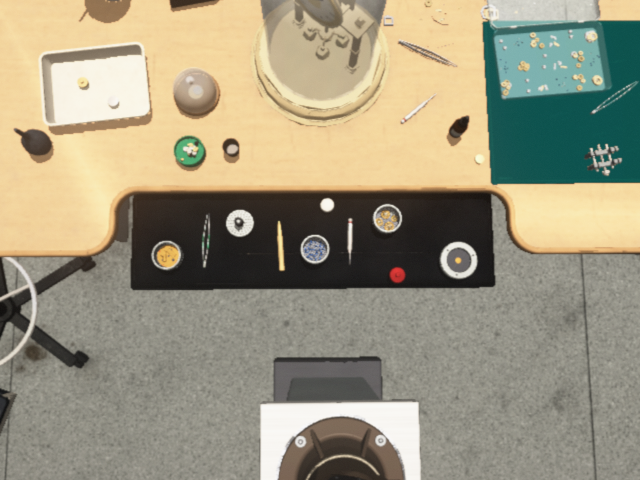

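View pics/scene0.png

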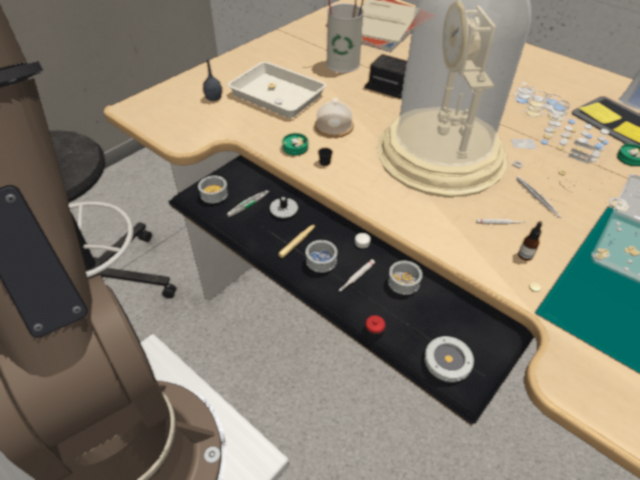

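Top view, left to right: gilt basket (167,255), tweezers, lid (239,222), pin vice, screws basket (315,249), screwdriver, die (327,205), basket with wheels (387,218), oil cup (397,275), carrier (459,260). I'll zoom in to confirm the contents and measure in both views.

```bash
cat > h.py <<'E'
from bench import *
import cv2,numpy as np
def cal(n):
    c=get_calibration(n); return [np.array(c[k],float) for k in("camera_matrix","R","t")]
def ray(n,u,v):
    K,R,t=cal(n); d=R.T@np.linalg.solve(K,[u,v,1]); return -R.T@t,d
def onplane(n,u,v,z):
    o,d=ray(n,u,v); return o+d*(z-o[2])/d[2]
def proj(n,X):
    K,R,t=cal(n); p=K@(R@np.array(X,float)+t); return p[:2]/p[2]
def tri(u1,u2):
    (o1,d1),(o2,d2)=ray("top",*u1),ray("scene",*u2)
    d1=d1/np.linalg.norm(d1);d2=d2/np.linalg.norm(d2)
    s=np.linalg.lstsq(np.c_[d1,-d2],o2-o1,rcond=None)[0]
    a,b=o1+s[0]*d1,o2+s[1]*d2; return (a+b)/2,np.linalg.norm(a-b)
def cloud(n,d):
    K,R,t=cal(n); v,u=np.mgrid[:480,:640]
    c=np.stack([(u-K[0,2])/K[0,0],(v-K[1,2])/K[1,1],np.ones(d.shape)],-1)*d[...,None]
    return (c-t)@R   # R^T (c-t)
E
python3 - <<'E'
from h import *
T={"plates":(167,255),"lid":(239,222),"screws":(315,249),"wheels":(387,218),"carrier":(459,260)}
rows=[]
for n in("top","scene"):
    d=np.load(n+"0.npy");P=cloud(n,d);img=cv2.imread(f"pics/{n}0.png");crops=[]
    for k,(u,v) in T.items():
        X=onplane("top",u,v,20); c=proj(n,X); 
        r=np.hypot(*(P[...,:2]-X[:2]).transpose(2,0,1))
        m=(r<48)&(d>0); z=P[m][:,2]
        near=P[(r<36)&(d>0)]; hz=near[near[:,2]>6]
        top=np.percentile(hz[:,2],97) if len(hz) else -1
        floor=np.median(P[(r>42)&(r<55)&(d>0)][:,2])
        # boundary circle of top points
        tp=hz[hz[:,2]>top-(7 if k!="carrier" else 6),:2]
        (cx,cy),rad=cv2.minEnclosingCircle(tp.astype(np.float32))
        print(n,k,"X0",X.round(),"floor",floor.round(1),"top",top.round(1),"circ",round(cx,1),round(cy,1),"r",round(rad,1),len(tp))
        a,b=int(round(c[0])),int(round(c[1])); crops.append(cv2.resize(img[b-28:b+28,a-28:a+28],(156,156),interpolation=cv2.INTER_CUBIC))
    rows.append(np.hstack(crops))
cv2.imwrite("pics/crops.png",np.vstack(rows))
E
```

```text
top plates X0 [449. 347.  20.] floor -1.9 top 35.1 circ 448.9 345.5 r 28.9 156
top lid X0 [516. 202.  20.] floor -2.6 top 35.1 circ 516.2 201.4 r 8.7 60
top screws X0 [459.  48.  20.] floor -3.9 top 34.3 circ 459.3 47.6 r 28.4 139
top wheels X0 [ 522. -101.   20.] floor -2.8 top 34.5 circ 521.7 -100.9 r 28.7 141
top carrier X0 [ 435. -247.   20.] floor -6.0 top 19.2 circ 434.7 -246.8 r 35.9 449
scene plates X0 [449. 347.  20.] floor -2.3 top 34.4 circ 449.4 345.6 r 31.7 182
scene lid X0 [516. 202.  20.] floor -3.0 top 35.8 circ 512.9 203.0 r 9.1 54
scene screws X0 [459.  48.  20.] floor -4.4 top 34.4 circ 456.6 49.3 r 29.7 210
scene wheels X0 [ 522. -101.   20.] floor -2.9 top 34.2 circ 519.2 -98.5 r 29.8 225
scene carrier X0 [ 435. -247.   20.] floor -5.4 top 18.7 circ 434.7 -247.0 r 35.9 715
```

View pics/crops.png

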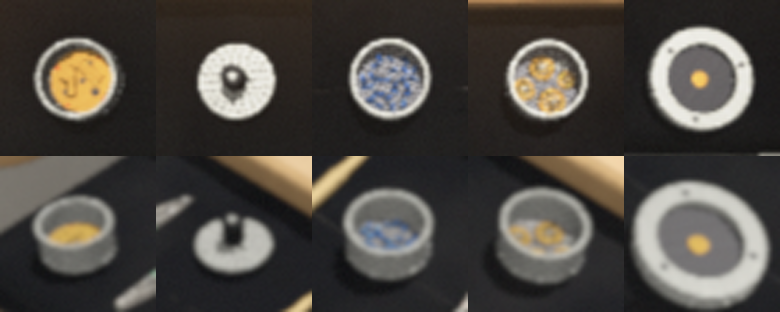

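The crops confirm the contents: brass disc (167,255), blue screws (315,249), toothed wheels (387,218), lid with knob, carrier with sunk seat. Next, the surroundings and a triangulated check of the centres.

```bash
python3 - <<'E'
from h import *
d=np.load("top0.npy");P=cloud("top",d)
for nm,(u,v) in dict(tableL=(160,180),tableM=(300,180),tableR=(420,180),trayedge=(300,290)).items(): print(nm,P[v,u].round())
for nm,a in dict(tweez=((206,216),(206,267)),vice=((280,223),(282,269)),driver=((350,220),(350,262)),die=((327,205),),cup=((397,275),)).items(): print(nm,[onplane("top",*p,8).round() for p in a])
# two-view triangulation: bright rim ellipse in top; inner-opening+rim ellipse in scene via radial z band
for k,(x,y,h) in dict(plates=(449,345.5,32),screws=(459,47.6,32),wheels=(521.7,-100.9,32),carrier=(434.7,-247,16),lid=(516,201.5,10)).items():
    res=[]
    for n in("top","scene"):
        g=cv2.cvtColor(cv2.imread(f"pics/{n}0.png"),cv2.COLOR_BGR2GRAY); c=proj(n,(x,y,h/2))
        m=np.zeros_like(g); cv2.circle(m,tuple(int(round(q)) for q in c),30,255,-1)
        b=((g>85)&(m>0)).astype(np.uint8)
        cs,_=cv2.findContours(b,cv2.RETR_EXTERNAL,cv2.CHAIN_APPROX_NONE)
        q=max((s for s in cs if abs(cv2.pointPolygonTest(s,tuple(map(float,c)),True))<25),key=cv2.contourArea)[:,0].astype(float)
        if n=="scene":  # keep upper (far) contour half = rim edge + sides
            q=q[q[:,1]<np.median(q[:,1])+1]
        W=np.array([onplane(n,*p,h)[:2] for p in q])
        A=np.c_[2*W,np.ones(len(W))]; s=np.linalg.lstsq(A,(W**2).sum(1),rcond=None)[0]
        r=np.sqrt(s[2]+s[0]**2+s[1]**2); res.append((s[:2],r,proj(n,(*s[:2],h))))
    X,e=tri(res[0][2],res[1][2])
    print(k,"top",res[0][0].round(1),res[0][1].round(1),"scene",res[1][0].round(1),res[1][1].round(1),"tri",X.round(1),"gap",e.round(1))
E
```

```text
tableL [600. 361.  36.]
tableM [599.  77.  34.]
tableR [ 599. -169.   35.]
trayedge [ 399.   91. -824.]
tweez [array([530., 272.,   8.]), array([425., 270.,   8.])]
vice [array([515., 119.,   8.]), array([420., 115.,   8.])]
driver [array([520., -26.,   8.]), array([433., -24.,   8.])]
die [array([552.,  22.,   8.])]
cup [array([ 406., -121.,    8.])]
plates top [448.5 346.1] 28.9 scene [471.2 392. ] 33.1 tri [440.2 336.6  81. ] gap 9.6
screws top [458.9  48.6] 28.9 scene [458.   49.9] 30.1 tri [458.3  49.1  32.5] gap 1.5
wheels top [520.7 -99.5] 29.2 scene [520.4 -98.8] 30.1 tri [520.4 -99.2  32.3] gap 0.6
carrier top [ 435.8 -246.8] 38.1 scene [ 434.7 -246.9] 39.1 tri [ 435.7 -246.9   14.7] gap 0.5
lid top [515.9 202.6] 28.1 scene [521.8 210.2] 20.4 tri [514.  201.5  20.8] gap 0.8
```

Units first: shifts go in shares of 0.5 m and turns go in shares of 180 degrees. So -0.2414 m / 0.5 = -0.4828, 0.2345 m / 0.5 = 0.469, -25 degrees / 180 = -0.1389.

>>> apply_moves(steps=[[[0,0,-0.1389],[0.469,-0.4828,-0.2574],0.08],[[0,0,-0.1389],[0.469,-0.4828,-0.2574],0.08],[[0,0,-0.1389],[0.469,-0.4828,-0.2574],0.08],[[0,0,-0.1389],[0.469,-0.4828,-0.2574],0.08],[[0,0,-0.1389],[0.469,-0.4828,-0.2574],0.08],[[0,0,-0.1389],[0.469,-0.4828,-0.2574],0.08],[[0,0,-0.1389],[0.469,-0.4828,-0.2574],0.08],[[0,0,-0.1389],[0.469,-0.4828,-0.2574],0.08]], grip_force=12)

```text
time: 1.1
tool_pos: [448.2, 346.2, 119.9]
orientation: [-3.141, -0.001, 2.355]
contact_force: [-0.5, -0.1, 0.3]
opening: 79.6
gripper_force: 0.0
```

In the tool's units: -0.084 m / 0.5 = -0.168, -0.065 m / 0.5 = -0.13.

>>> apply_moves(steps=[[[0,0,0],[0,0,-0.08],0.08],[[0,0,0],[0,0,-0.13],0.08],[[0,0,0],[0,0,-0.168],0.08],[[0,0,0],[0,0,-0.168],0.08],[[0,0,0],[0,0,-0.168],0.08]])

```text
time: 1.72
tool_pos: [448.5, 347.0, 36.9]
orientation: [3.14, -0.0, 2.357]
contact_force: [-0.3, -0.2, 1.1]
opening: 79.9
gripper_force: 0.0
```

```bash
python3 - <<'E'
from h import *
o=[]
for n in("top","scene"):
    p,d=grab_frame(n); a,b=map(int,proj(n,(449,346,40))); o.append(cv2.resize(p[max(b-50,0):b+50,a-60:a+60],(384,320)))
cv2.imwrite("pics/g1.png",np.hstack(o)); s=read_state(); print(s["tool_pos"],s["contact_force"])
E
```

```text
[448.96731332 346.72363411  37.15412916] [0.28533453 0.18231205 0.4322245 ]
```

View pics/g1.png

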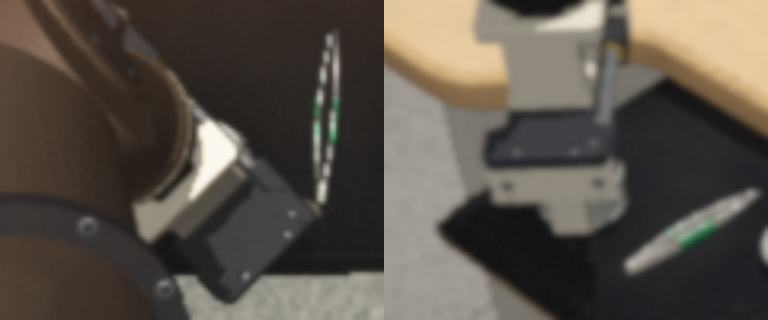

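The gripper is around the gilt basket (hidden between the fingers), and the tweezers at (328,120) are clear. Closing now.

>>> apply_moves(steps=[[[0,0,0],[0,0,0],0.05],[[0,0,0],[0,0,0],0.05],[[0,0,0],[0,0,0],0.05],[[0,0,0],[0,0,0],0.05],[[0,0,0],[0,0,0],0.05],[[0,0,0],[0,0,0],0.05]], grip_force=15)

```text
time: 2.58
tool_pos: [448.8, 345.8, 36.2]
orientation: [3.141, 0.0, 2.355]
contact_force: [-1.1, -1.5, 4.6]
opening: 55.2
gripper_force: 15.0
```

In the tool's units: -0.23 m / 0.5 = -0.46, -0.18 m / 0.5 = -0.36, 36 degrees / 180 = 0.2.

>>> apply_moves(steps=[[[0,0,0],[0,0,0.04],0.05],[[0,0,0],[0,0,0.1],0.05],[[0,0,0],[0,0,0.16],0.05],[[0,0,0.0278],[0,-0.06,0.17],0.05],[[0,0,0.0667],[-0.004,-0.16,0.17],0.05],[[0,0,0.1111],[-0.008,-0.26,0.17],0.05],[[0,0,0.1556],[-0.01,-0.36,0.17],0.05],[[0,0,0.2],[-0.012,-0.46,0.17],0.05]])

```text
time: 3.58
tool_pos: [442.5, 114.2, 121.0]
orientation: [3.142, 0.0, 2.988]
contact_force: [1.3, -0.2, -0.4]
opening: 55.5
gripper_force: 15.0
```

In the tool's units: -0.3627 m / 0.5 = -0.7254, -0.34 m / 0.5 = -0.68, 9 degrees / 180 = 0.05.

>>> apply_moves(steps=[[[0,0,0.0278],[-0.0142,-0.1,0],0.05],[[0,0,0.05],[-0.0142,-0.2,0],0.05],[[0,0,0.05],[-0.0142,-0.3,0],0.05],[[0,0,0.05],[-0.0142,-0.4,0],0.05],[[0,0,0.05],[-0.0142,-0.5,0],0.05],[[0,0,0.05],[-0.0142,-0.6,0],0.05],[[0,0,0.05],[-0.0142,-0.68,0],0.05],[[0,0,0.05],[-0.0142,-0.7254,0],0.05]])

```text
time: 4.58
tool_pos: [435.1, -249.4, 120.9]
orientation: [-3.141, -0.0, 3.138]
contact_force: [0.7, 0.8, -0.6]
opening: 55.5
gripper_force: 15.0
```

In the tool's units: -0.055 m / 0.5 = -0.11, -0.03 m / 0.5 = -0.06.

>>> apply_moves(steps=[[[0,0,0],[0,0,-0.06],0.05],[[0,0,0],[0,0,-0.11],0.05],[[0,0,0],[0,0,-0.11],0.05]])

```text
time: 4.95
tool_pos: [434.3, -246.4, 64.5]
orientation: [3.14, -0.003, 3.141]
contact_force: [0.2, -0.5, -0.7]
opening: 55.8
gripper_force: 15.0
```

```bash
python3 - <<'E'
from h import *
o=[]
for n in("top","scene"):
    p,d=grab_frame(n); a,b=map(int,proj(n,(436,-247,40))); o.append(cv2.resize(p[max(b-50,0):b+50,a-60:a+60],(384,320)))
cv2.imwrite("pics/g2.png",np.hstack(o)); s=read_state(); print(s["tool_pos"],s["contact_force"],s["orientation"],s["q"])
E
```

```text
[ 435.68753887 -246.9878907    66.38185675] [ 0.58345011 -0.03732043 -0.61461001] [ 3.14149836e+00 -2.08783234e-04  3.14081638e+00] [ 0.35187513  0.47693467  0.07560946  2.06786134 -0.06153696  0.59907373
  2.03994321]
```

View pics/g2.png

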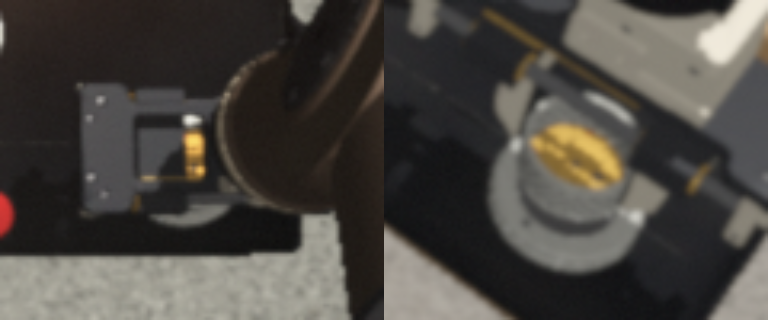

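The basket is level above the carrier, at (575,160) in the right half. Lowering it.

In the tool's units: -0.0195 m / 0.5 = -0.039, -0.017 m / 0.5 = -0.034.

>>> apply_moves(steps=[[[0,0,0],[0,0,-0.012],0.05],[[0,0,0],[0,0,-0.024],0.05],[[0,0,0],[0,0,-0.034],0.05],[[0,0,0],[0,0,-0.039],0.05],[[0,0,0],[0,0,-0.039],0.05]])

```text
time: 5.68
tool_pos: [435.6, -246.9, 46.4]
orientation: [3.141, -0.0, 3.141]
contact_force: [-0.5, 0.2, 0.0]
opening: 55.4
gripper_force: 15.0
```

In the tool's units: -0.0015 m / 0.5 = -0.003, -0.001 m / 0.5 = -0.002.

>>> apply_moves(steps=[[[0,0,0],[0,0,-0.002],0.05],[[0,0,0],[0,0,-0.003],0.05],[[0,0,0],[0,0,-0.003],0.05]])

```text
time: 6.05
tool_pos: [435.7, -247.0, 46.1]
orientation: [-3.142, 0.001, 3.141]
contact_force: [-4.9, 2.1, 17.0]
opening: 55.4
gripper_force: 15.0
```

Contact at the expected height, so it is seated. Releasing and rising.

In the tool's units: 0.085 m / 0.5 = 0.17, 0.001 m / 0.5 = 0.002.

>>> apply_moves(steps=[[[0,0,0],[0,0,0.002],0.07],[[0,0,0],[0,0,0.002],0.08],[[0,0,0],[0,0,0.002],0.08],[[0,0,0],[0,0,0.002],0.08],[[0,0,0],[0,0,0.06],0.08],[[0,0,0],[0,0,0.15],0.08],[[0,0,0],[0.04,0.06,0.17],0.08],[[0,0,0],[0.1,0.16,0.17],0.08]])

```text
time: 7.05
tool_pos: [486.3, -168.3, 131.4]
orientation: [-3.14, 0.003, 3.136]
contact_force: [0.6, -0.3, -0.8]
opening: 80.0
gripper_force: 0.0
```

In the tool's units: -0.094 m / 0.5 = -0.188, -0.07 m / 0.5 = -0.14.

>>> apply_moves(steps=[[[0,0,0],[0.07,0.1352,0],0.076],[[0,0,0],[0.07,0.1352,0],0.076],[[0,0,0],[0.07,0.1352,0],0.076],[[0,0,0],[0.07,0.1352,-0.08],0.076],[[0,0,0],[0.07,0.1352,-0.14],0.076],[[0,0,0],[0.07,0.1352,-0.188],0.076],[[0,0,0],[0.07,0.1352,-0.188],0.076],[[0,0,0],[0.07,0.1352,-0.188],0.076]])

```text
time: 8.05
tool_pos: [520.6, -100.7, 36.8]
orientation: [-3.141, 0.0, 3.139]
contact_force: [0.5, -0.2, -0.8]
opening: 76.2
gripper_force: 0.0
```

```bash
python3 - <<'E'
from h import *
o=[]
for n in("top","scene"):
    p,d=grab_frame(n); a,b=map(int,proj(n,(475,-170,40))); o.append(cv2.resize(p[max(b-75,0):b+75,a-90:a+90],(384,320)))
    q=cloud(n,d); r=np.hypot(q[...,0]-435.7,q[...,1]+246.9); m=(r<31)&(r>25)&(q[...,2]>25); print(n,m.sum(),np.percentile(q[m][:,2],[20,50,80,97]), q[m][:,:2].mean(0) if m.sum() else 0)
cv2.imwrite("pics/g3.png",np.hstack(o)); s=read_state(); print(s["tool_pos"],s["contact_force"],s["orientation"],s["opening"])
E
```

```text
Traceback (most recent call last):
IndexError: index -1 is out of bounds for axis 0 with size 0
```

In the tool's units: 0.104 m / 0.5 = 0.208, 0.06 m / 0.5 = 0.12.

>>> apply_moves(steps=[[[0,0,0],[0,0,0],0.05],[[0,0,0],[0,0,0],0.05],[[0,0,0],[0,0,0],0.05],[[0,0,0],[0,0,0],0.05],[[0,0,0],[0,0,0],0.05],[[0,0,0],[0,0,0.04],0.05],[[0,0,0],[0,0,0.12],0.05],[[0,0,0],[0,0,0.208],0.05]])

```text
time: 9.1
tool_pos: [520.0, -99.2, 140.7]
orientation: [3.141, -0.002, 3.141]
contact_force: [1.2, -0.0, -0.1]
opening: 55.7
gripper_force: 15.0
```

```bash
cat > chk.py <<'E'
from h import *
import sys
# circle fit of the stack's rim: points of the scene cloud near the carrier in a height band
def rim(lo,hi,n="scene",c=(435.7,-246.9)):
    p,d=grab_frame(n); q=cloud(n,d); r=np.hypot(q[...,0]-c[0],q[...,1]-c[1])
    s=q[(r<34)&(d>0)]; t=s[(s[:,2]>lo)&(s[:,2]<hi)]
    if len(t)>10:
        (x,y),R=cv2.minEnclosingCircle(t[:,:2].astype(np.float32)); print(n,len(t),"rim z 90/97%",np.percentile(t[:,2],[90,97]).round(1),"centre",round(x,1),round(y,1),"R",round(R,1))
    return p
def shot(name,c,w=60):
    o=[]
    for n in("top","scene"):
        p,d=grab_frame(n); a,b=map(int,proj(n,c)); y0,x0=max(b-w*5//6,0),max(a-w,0); o.append(cv2.resize(p[y0:b+w*5//6,x0:a+w],(384,320)))
    cv2.imwrite(f"pics/{name}.png",np.hstack(o))
E
python3 -c "
from chk import *
rim(34,60);rim(34,60,'top');shot('g4',(475,-170,60),90);print(read_state()['tool_pos'])"
```

```text
scene 365 rim z 90/97% [43.8 44.3] centre 434.0 -244.4 R 29.7
[520.95283655 -99.24030634 140.57879945]
```

View pics/g4.png

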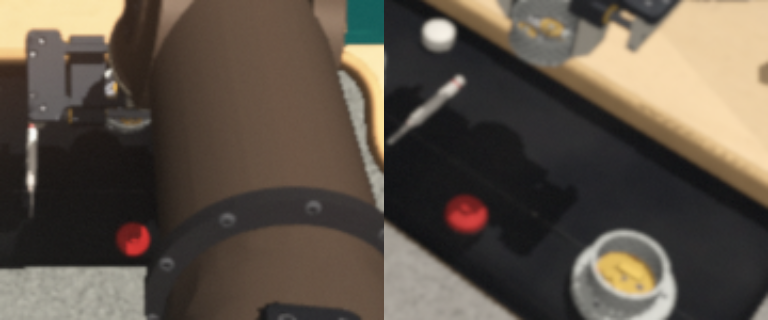

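The plates basket sits seated and level in the carrier (625,265), rim about 42–44 mm; the wheels basket is held level at (550,30).

>>> apply_moves(steps=[[[0,0,0],[-0.04,-0.07,0],0.05],[[0,0,0],[-0.09,-0.15,0],0.05],[[0,0,0],[-0.14,-0.24,0],0.05],[[0,0,0],[-0.1696,-0.2952,0],0.05],[[0,0,0],[-0.1696,-0.2952,0],0.05],[[0,0,0],[-0.1696,-0.2952,-0.06],0.05],[[0,0,0],[-0.1696,-0.2952,-0.096],0.05],[[0,0,0],[-0.1696,-0.2952,-0.096],0.05]])

```text
time: 10.3
tool_pos: [434.9, -245.3, 90.1]
orientation: [3.139, -0.004, -3.141]
contact_force: [-0.3, 0.4, -1.2]
opening: 55.7
gripper_force: 15.0
```

>>> apply_moves(steps=[[[0,0,0],[0,0,-0.012],0.05],[[0,0,0],[0,0,-0.024],0.05],[[0,0,0],[0,0,-0.032],0.05],[[0,0,0],[0,0,-0.039],0.05],[[0,0,0],[0,0,-0.039],0.05]])

```text
time: 10.92
tool_pos: [435.9, -247.0, 72.6]
orientation: [-3.142, 0.0, 3.141]
contact_force: [-0.1, -0.7, -0.4]
opening: 55.6
gripper_force: 15.0
```

In the tool's units: -0.0015 m / 0.5 = -0.003, -0.001 m / 0.5 = -0.002.

>>> apply_moves(steps=[[[0,0,0],[0,0,-0.002],0.05],[[0,0,0],[0,0,-0.003],0.05],[[0,0,0],[0,0,-0.003],0.05]])

```text
time: 11.3
tool_pos: [436.0, -247.0, 72.2]
orientation: [-3.141, 0.001, 3.141]
contact_force: [-3.4, 3.4, 18.3]
opening: 55.8
gripper_force: 15.0
```

In the tool's units: 0.1 m / 0.5 = 0.2, 0.069 m / 0.5 = 0.138.

>>> apply_moves(steps=[[[0,0,0],[0,0,0.002],0.07],[[0,0,0],[0,0,0.002],0.08],[[0,0,0],[0,0,0.002],0.08],[[0,0,0],[0,0,0.002],0.08],[[0,0,0],[0,0,0.06],0.08],[[0,0,0],[0,0,0.13],0.08],[[0,0,0],[0.01,0.08,0.138],0.08],[[0,0,0],[0.02,0.2,0.138],0.08]])

```text
time: 12.3
tool_pos: [446.5, -147.5, 140.8]
orientation: [-3.141, 0.002, 3.137]
contact_force: [1.6, -0.0, -0.4]
opening: 80.1
gripper_force: 0.0
```

In the tool's units: 0.1955 m / 0.5 = 0.391, 0.17 m / 0.5 = 0.34.

>>> apply_moves(steps=[[[0,0,0],[0.0258,0.12,0],0.076],[[0,0,0],[0.0258,0.24,0],0.076],[[0,0,0],[0.0258,0.34,0],0.076],[[0,0,0],[0.0258,0.391,0],0.076],[[0,0,0],[0.0258,0.391,0],0.076],[[0,0,0],[0.0258,0.391,-0.08],0.076],[[0,0,0],[0.0258,0.391,-0.16],0.076],[[0,0,0],[0.0258,0.391,-0.16],0.076]])

```text
time: 13.3
tool_pos: [456.7, 46.9, 58.2]
orientation: [-3.14, -0.005, 3.139]
contact_force: [-0.8, -0.3, -0.1]
opening: 75.8
gripper_force: 0.0
```

In the tool's units: -0.024 m / 0.5 = -0.048, -0.012 m / 0.5 = -0.024.

>>> apply_moves(steps=[[[0,0,0],[0,0,-0.024],0.076],[[0,0,0],[0,0,-0.048],0.076],[[0,0,0],[0,0,-0.048],0.076],[[0,0,0],[0,0,-0.048],0.05],[[0,0,0],[0,0,-0.048],0.05],[[0,0,0],[0,0,-0.048],0.05],[[0,0,0],[0,0,-0.048],0.05],[[0,0,0],[0,0,-0.048],0.05]])

```text
time: 14.3
tool_pos: [459.0, 48.6, 36.4]
orientation: [3.141, 0.001, 3.141]
contact_force: [-0.6, 1.1, 5.8]
opening: 55.6
gripper_force: 15.0
```

In the tool's units: 0.124 m / 0.5 = 0.248, 0.11 m / 0.5 = 0.22.

>>> apply_moves(steps=[[[0,0,0],[0,0,0.04],0.05],[[0,0,0],[0,0,0.12],0.05],[[0,0,0],[0,0,0.22],0.05],[[0,0,0],[0,0,0.248],0.05]])

```text
time: 14.8
tool_pos: [460.0, 48.8, 162.6]
orientation: [3.141, 0.004, 3.141]
contact_force: [-0.2, 1.2, -2.1]
opening: 56.1
gripper_force: 15.0
```

```bash
python3 -c "
from chk import *
rim(60,85);rim(60,85,'top');shot('g5',(450,-110,60),130);print(read_state()['tool_pos'])"
```

```text
scene 398 rim z 90/97% [69.7 70.6] centre 433.7 -245.1 R 29.6
top 180 rim z 90/97% [70.5 71.5] centre 436.4 -247.5 R 28.8
[458.10010346  48.46818085 159.07261415]
```

View pics/g5.png

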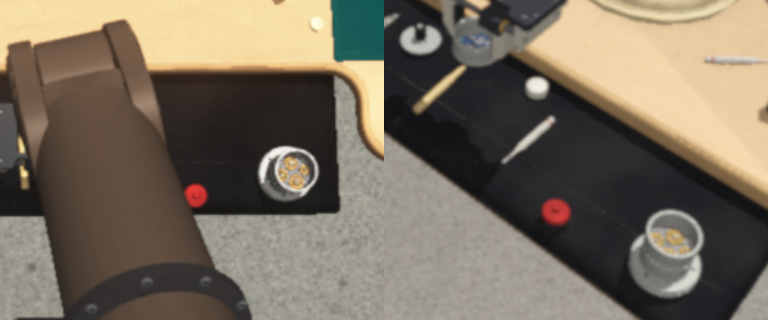

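Wheels basket is seated and level (672,240), rim 70 mm as expected with the +2 mm bias; screws basket held level at (475,40). Carrying it over.

In the tool's units: -0.2957 m / 0.5 = -0.5914, -0.0227 m / 0.5 = -0.0454.

>>> apply_moves(steps=[[[0,0,0],[-0.008,-0.1,0],0.05],[[0,0,0],[-0.016,-0.2,0],0.05],[[0,0,0],[-0.024,-0.3,0],0.05],[[0,0,0],[-0.032,-0.4,0],0.05],[[0,0,0],[-0.04,-0.5,0],0.05],[[0,0,0],[-0.0454,-0.57,0],0.05],[[0,0,0],[-0.0454,-0.5914,0],0.05],[[0,0,0],[-0.0454,-0.5914,0],0.05]])

```text
time: 16.0
tool_pos: [435.4, -246.8, 158.8]
orientation: [3.141, -0.002, 3.14]
contact_force: [-0.6, 0.7, -0.4]
opening: 56.0
gripper_force: 15.0
```

In the tool's units: -0.061 m / 0.5 = -0.122, -0.056 m / 0.5 = -0.112.

>>> apply_moves(steps=[[[0,0,0],[0,0,-0.06],0.05],[[0,0,0],[0,0,-0.084],0.05],[[0,0,0],[0,0,-0.084],0.05],[[0,0,0],[0,0,-0.1],0.05],[[0,0,0],[0,0,-0.112],0.05],[[0,0,0],[0,0,-0.122],0.05],[[0,0,0],[0,0,-0.122],0.05]])

```text
time: 16.88
tool_pos: [436.0, -247.2, 98.8]
orientation: [3.141, -0.0, 3.141]
contact_force: [0.8, -0.3, -1.8]
opening: 55.7
gripper_force: 15.0
```

In the tool's units: -0.002 m / 0.5 = -0.004, -0.001 m / 0.5 = -0.002.

>>> apply_moves(steps=[[[0,0,0],[0,0,-0.002],0.05],[[0,0,0],[0,0,-0.004],0.05],[[0,0,0],[0,0,-0.004],0.05]])

```text
time: 17.25
tool_pos: [436.3, -247.3, 98.2]
orientation: [-3.141, 0.001, 3.141]
contact_force: [-3.6, 1.8, 14.4]
opening: 55.9
gripper_force: 15.0
```

In the tool's units: 0.1 m / 0.5 = 0.2, 0.001 m / 0.5 = 0.002.

>>> apply_moves(steps=[[[0,0,0],[0,0,0.002],0.07],[[0,0,0],[0,0,0.002],0.08],[[0,0,0],[0,0,0.002],0.08],[[0,0,0],[0,0,0.002],0.08],[[0,0,0],[0,0,0.06],0.08],[[0,0,0],[0,0,0.13],0.08],[[0,0,0],[0.02,0.08,0.146],0.08],[[0,0,0],[0.04,0.2,0.146],0.06]])

```text
time: 18.25
tool_pos: [456.9, -147.7, 171.1]
orientation: [-3.14, 0.003, 3.137]
contact_force: [2.0, 1.4, -1.0]
opening: 74.0
gripper_force: 0.0
```

In the tool's units: 0.3491 m / 0.5 = 0.6982, 0.345 m / 0.5 = 0.69.

>>> apply_moves(steps=[[[0,0,0],[0.02,0.12,0],0.05],[[0,0,0],[0.04,0.24,0],0.05],[[0,0,0],[0.06,0.36,0],0.05],[[0,0,0],[0.08,0.48,0],0.05],[[0,0,0],[0.1,0.6,0],0.05],[[0,0,0],[0.12,0.69,0],0.05],[[0,0,0],[0.12,0.6982,0],0.05],[[0,0,0],[0.12,0.6982,0],0.05]])

```text
time: 19.25
tool_pos: [515.7, 201.5, 169.7]
orientation: [-3.141, -0.001, 3.141]
contact_force: [-0.7, 0.1, 0.2]
opening: 50.1
gripper_force: 0.0
```

In the tool's units: -0.11 m / 0.5 = -0.22, -0.09 m / 0.5 = -0.18.

>>> apply_moves(steps=[[[0,0,0],[0,0,-0.1],0.045],[[0,0,0],[0,0,-0.18],0.045],[[0,0,0],[0,0,-0.22],0.045],[[0,0,0],[0,0,-0.22],0.045]])

```text
time: 19.75
tool_pos: [515.1, 199.5, 58.8]
orientation: [-3.139, -0.003, 3.139]
contact_force: [-0.1, -0.9, 0.4]
opening: 45.1
gripper_force: 0.0
```

```bash
python3 -c "
from chk import *
rim(86,110);rim(86,110,'top');shot('g6',(480,-20,40),160)
p,d=grab_frame('scene');a,b=map(int,proj('scene',(516,202,30)));
q=cv2.imread('pics/g6.png');q[:, :384]=cv2.resize(p[b-50:b+50,a-60:a+60],(384,320));cv2.imwrite('pics/g6.png',q)
print(read_state()['tool_pos'])"
```

```text
scene 414 rim z 90/97% [95.6 96.4] centre 434.4 -246.0 R 29.4
top 197 rim z 90/97% [96.2 97.3] centre 435.9 -247.2 R 29.4
[516.82991648 201.83008958  61.28799072]
```

View pics/g6.png

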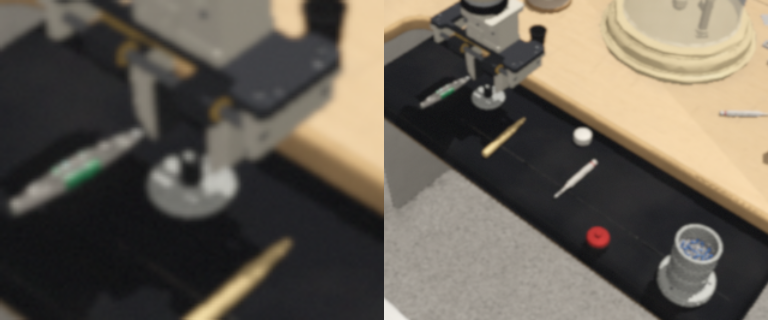

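The three baskets are stacked and level (697,250), rim 96 mm; the fingers straddle the lid's knob (190,165). Grasping the lid.

In the tool's units: -0.023 m / 0.5 = -0.046, -0.012 m / 0.5 = -0.024.

>>> apply_moves(steps=[[[0,0,0],[0,0,-0.024],0.045],[[0,0,0],[0,0,-0.046],0.045],[[0,0,0],[0,0,-0.046],0.045],[[0,0,0],[0,0,-0.046],0.01],[[0,0,0],[0,0,-0.046],0.01],[[0,0,0],[0,0,-0.046],0.01],[[0,0,0],[0,0,-0.046],0.01],[[0,0,0],[0,0,-0.046],0.01]])

```text
time: 21.0
tool_pos: [516.2, 202.0, 37.3]
orientation: [3.141, 0.0, 3.141]
contact_force: [-0.2, -0.0, 1.9]
opening: 17.2
gripper_force: 15.0
```

In the tool's units: 0.148 m / 0.5 = 0.296, 0.12 m / 0.5 = 0.24.

>>> apply_moves(steps=[[[0,0,0],[0,0,0],0.01],[[0,0,0],[0,0,0.04],0.01],[[0,0,0],[0,0,0.14],0.01],[[0,0,0],[0,0,0.24],0.01],[[0,0,0],[0,0,0.296],0.01],[[0,0,0],[0,0,0.296],0.01]])

```text
time: 21.75
tool_pos: [517.2, 202.4, 187.2]
orientation: [3.14, 0.004, 3.141]
contact_force: [-0.6, -0.4, -0.6]
opening: 17.3
gripper_force: 15.0
```

In the tool's units: -0.4391 m / 0.5 = -0.8782, -0.08 m / 0.5 = -0.16.

>>> apply_moves(steps=[[[0,0,0],[-0.02,-0.1,0],0.01],[[0,0,0],[-0.04,-0.22,0],0.01],[[0,0,0],[-0.06,-0.34,0],0.01],[[0,0,0],[-0.08,-0.46,0],0.01],[[0,0,0],[-0.1,-0.58,0],0.01],[[0,0,0],[-0.12,-0.7,0],0.01],[[0,0,0],[-0.144,-0.81,0],0.01],[[0,0,0],[-0.16,-0.8782,0],0.01]])

```text
time: 22.75
tool_pos: [434.1, -239.8, 183.7]
orientation: [-3.141, -0.002, 3.138]
contact_force: [0.9, 0.5, -0.5]
opening: 16.8
gripper_force: 15.0
```

In the tool's units: -0.042 m / 0.5 = -0.084, -0.025 m / 0.5 = -0.05.

>>> apply_moves(steps=[[[0,0,0],[0,-0.02,0],0.01],[[0,0,0],[0,-0.02,0],0.01],[[0,0,0],[0,-0.02,-0.05],0.01],[[0,0,0],[0,-0.02,-0.084],0.01],[[0,0,0],[0,-0.02,-0.084],0.01]])

```text
time: 23.38
tool_pos: [435.7, -244.9, 141.8]
orientation: [3.14, -0.003, -3.14]
contact_force: [-0.6, 0.1, -0.0]
opening: 17.2
gripper_force: 15.0
```

```bash
python3 -c "
from chk import *
shot('g7',(436,-247,100),60);print(read_state()['tool_pos'])"
```

```text
[ 436.51357334 -246.0276826   143.23335968]
```

View pics/g7.png

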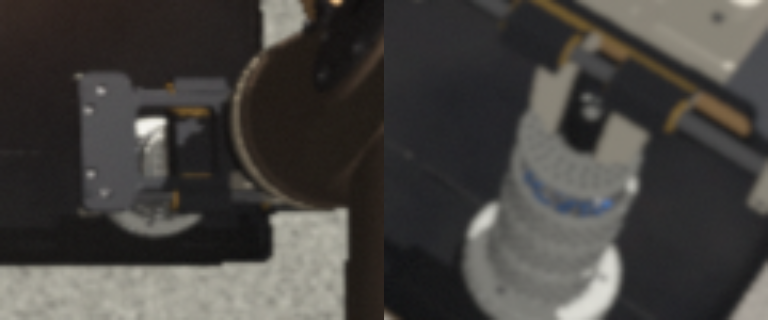

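The lid hangs level just above the stack (580,150). Lowering to contact.

In the tool's units: -0.0175 m / 0.5 = -0.035, -0.015 m / 0.5 = -0.03.

>>> apply_moves(steps=[[[0,0,0],[0,0,-0.012],0.01],[[0,0,0],[0,0,-0.022],0.01],[[0,0,0],[0,0,-0.03],0.01],[[0,0,0],[0,0,-0.035],0.01],[[0,0,0],[0,0,-0.035],0.01]])

```text
time: 24.1
tool_pos: [436.0, -247.2, 125.5]
orientation: [3.142, -0.0, 3.141]
contact_force: [-0.5, -0.4, 0.5]
opening: 17.2
gripper_force: 15.0
```

In the tool's units: -0.0015 m / 0.5 = -0.003, -0.001 m / 0.5 = -0.002.

>>> apply_moves(steps=[[[0,0,0],[0,0,-0.002],0.01],[[0,0,0],[0,0,-0.003],0.01],[[0,0,0],[0,0,-0.003],0.01]])

```text
time: 24.48
tool_pos: [436.4, -247.4, 125.1]
orientation: [-3.141, 0.001, 3.141]
contact_force: [-2.9, 1.0, 11.8]
opening: 17.0
gripper_force: 15.0
```

In the tool's units: 0.17 m / 0.5 = 0.34, 0.001 m / 0.5 = 0.002.

>>> apply_moves(steps=[[[0,0,0],[0,0,0.002],0.03],[[0,0,0],[0,0,0.002],0.045],[[0,0,0],[0,0,0.002],0.045],[[0,0,0],[0,0,0.06],0.045],[[0,0,0],[0,0,0.16],0.045],[[0,0,0],[0.04,0.1,0.2],0.045],[[0,0,0],[0.08,0.22,0.2],0.045],[[0,0,0],[0.12,0.34,0.2],0.045]])

```text
time: 25.48
tool_pos: [496.1, -77.0, 224.5]
orientation: [-3.142, 0.001, 3.14]
contact_force: [0.8, 0.2, 0.5]
opening: 44.6
gripper_force: 0.0
```

In the tool's units: 0.15 m / 0.5 = 0.3, 0.12 m / 0.5 = 0.24.

>>> apply_moves(steps=[[[0,0,0],[0.04,0.12,0],0.045],[[0,0,0],[0.04,0.24,0],0.045],[[0,0,0],[0.04,0.3,0],0.045],[[0,0,0],[0.04,0.3,0],0.045],[[0,0,0],[0.04,0.3,0],0.045],[[0,0,0],[0.04,0.3,0],0.045]])

```text
time: 26.22
tool_pos: [515.6, 69.9, 224.0]
orientation: [-3.141, -0.0, 3.139]
contact_force: [0.2, -0.3, 0.6]
opening: 45.2
gripper_force: 0.0
```

```bash
python3 -c "
from chk import *
for n in('scene','top'): rim(90,112,n); rim(113,130,n)
shot('g8',(436,-247,70),50);print(read_state()['contact_force'])"
```

```text
scene 881 rim z 90/97% [100.7 106.2] centre 433.6 -246.0 R 28.9
scene 136 rim z 90/97% [124.  124.6] centre 433.4 -246.0 R 9.6
top 617 rim z 90/97% [101.  103.4] centre 435.8 -247.1 R 28.6
top 78 rim z 90/97% [124.1 125.1] centre 436.0 -247.5 R 9.3
[ 0.53639799 -0.40678003 -0.15117406]
```

View pics/g8.png

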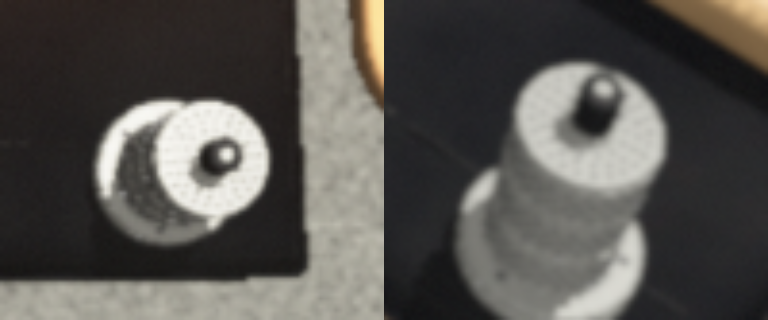

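The stack is closed and upright: lid at (590,125), knob top at about 124 mm against 122 expected with the +2 mm bias. Handing in.

```bash
python3 -c "
from bench import *
print(job_done())"
```

```text
the job is handed in; nothing more can be done
None
```

The carrier is loaded with plates, wheels, screws and lid, in that order, and the job is handed in at about 26 s; the last images show every piece seated and level, but the hand-in returned no verdict.

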